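# Clip the tube tray into the orbital shaker

### The arm

A 6-joint arm with a two-finger parallel gripper is mounted at the origin on the work surface. World frame = base frame: x ahead of the robot, y to its left, z up, the work surface at z = 0. Lengths are in m, angles in rad, forces in N, time in s.
With the tool pointing down it reaches from about 0.3 to 0.95 m from the base axis. Payload 3.1 kg.
Tool frame: the origin (TCP) lies at the very end of the fingers, on their centre line; the grasp point (between the pads) lies 19 mm behind it; z points along the fingers, y is the direction in which the jaws open and shut (so a half turn about z gives the same grasp; the last joint's range is limited). The gripper opens to 85 mm and grips with 20 to 120 N. Pads are 22 mm wide; open, the fingers measure 114 mm over their backs; the gripper's body (76 mm by 85 mm) begins 54 mm behind the grasp point. The pads swing forward as they close: fully open they stand 13 mm farther back than shut.
Start: joints at [-1.282, 0.308, 1.634, -0, 1.2, -0.07], TCP at [0.219, -0.585, 0.192] pointing down, gripper open.
Joint ranges: [-3.06, 3.06], [-0.79, 1.96], [0.05, 2.63], [-1.19, 4.34], [0.05, 2.64], [-2.94, 2.94]. Speed limits (rad/s): [2.79, 2.79, 3.14, 3.14, 3.14, 3.14].

### API

Orientations are given as a unit quaternion [w, x, y, z].
In Python, from rig import get_obs, viewer, manip gives the robot as it stands.
- The arm moves only by the shell command python3 -m inch 'ROWS' [FORCE]. ROWS is JSON, a list of rows, each a list of 7 numbers: the shift along the world's x, y, z in mm, then the turn, a rotation vector about the world's x, y, z in rad, then the opening, from 0 (shut) to 1 (fully open). A call has 1 to 10 rows; each row shifts and turns the commanded pose from where the row before left it; what a row does not reach is not made up. A row lasts 1/10 s, in which the tool goes at most 50 mm and 8.59 degrees, less where a joint would pass 70% of its speed; a pose out of reach is approached as far as the arm can. A call with a gripper value outside its range is refused whole. The fingers move at their own pace and stop on an object; FORCE is the grip in N (left out, the last holds). Time passes only in rows, so rows that do not move let the fingers close. It gives the time, the measured TCP pose, the force and the opening at its end, in the units of the state.
- get_obs(): the state, without advancing time (a new reading comes with each control period).
- viewer.grab_frame(name): name is "scene" or "top"; returns a dict with "image" (400x640x3 uint8, blue, green, red), "camera_matrix" (3x3 intrinsics, pixels), "k1" (the pictures are not rectified: a ray, as slopes to the right and down, at radius r is drawn at 1 + k1 r^2 times it, then the intrinsics apply), "T" (4x4, takes a point from camera to world coordinates). Camera axes: x right, y down, z forward; pixel columns grow to the right and rows downward; lengths in m; the calibration is good to about 2 mm. A picture is of the moment at which its call begins. There is no depth.
- manip.job_done(): hands the job in, once; it reports no verdict.
The state is a dict: "clock": time; "joint_positions": joint angles; "joint_vel": joint speeds; "joint_torque": joint torques, N m; "ee_pos": TCP position; "tcp_rot": TCP orientation; "wrist_force": force on the tool from outside, world axes, zero at the start; "torque": the same for the moment, N m; "gripper_width": opening from 0.0 (shut) to 1.0 (fully open).
Only numpy, scipy, OpenCV 4.12 (cv2) and the standard library are available. Lean on these libraries where they do the work, as an engineer would, in place of code of your own. Each camera call takes 0.05 s, during which the arm holds its last target. There are 200 camera calls.

### The job

Load the tube tray with the carrying handle onto the orbital shaker: tuck the toe at its back edge under the lip of the spring clamp, push it back against the spring and swing the front edge down behind the front lips, so that the tray lies flat on the platform and the clamp holds it there. Feel your way in and never force the tray; let go of it at the end and leave the other things on the bench where they are.

Things in the scene. Friction and masses are not known exactly. Their poses are not given: they have to be found in the camera images.
- tray: White tray of small tubes, the only one with a raised handle; starts flat on the bench. Origin: centre of its underside; x to its back edge, z up. Base plate 5 mm thick, 130 mm long (x -65 to +65 mm), 86 mm wide. On it a tube block (x -54 to +52, 78 mm wide) 30 mm high, caps to 36 mm. About 0.32 kg, varies 20 percent, heavy part low.
- tray_grip (a point): Middle of the tray's carrying handle, 60 mm above its underside at tray x = y = 0. The handle is a bar along y, 12 mm thick in x, 76 mm long, from 50 to 70 mm above the underside, on posts at y = +-33 mm, open below. Pinch it front to back (along x) at the middle; a firm grip (40 N or more) keeps the tray from turning in the fingers.
- tray_toe (a point): Middle of the lower back edge of the tray's toe (tray x = +65 mm, y = z = 0), the edge that goes under the clamp. The toe is a tongue 64 mm wide, 5 mm thick, sticking out from tray x = +52 to +65. With the front raised its upper back corner leads.
- tray_flange (a point): Middle of the lower front edge of the tray (tray x = -65 mm, y = z = 0). The front 11 mm of the base is a bare flange, 86 mm wide, 5 mm thick, which goes under the two front lips.
- shaker: White orbital shaker, 235 x 190 mm, fixed to the bench. Origin: centre of the housing's underside; x from its control face (near the robot) to its back, z up. On top is a bare aluminium platform, 190 mm in x, 124 in y. The platform itself is NOT reported: it has stopped anywhere on its orbit, shifted up to 5 mm in x and up to 5 mm in y from the middle, never turned, and is held firmly.
- seat (a point): Fixed to the housing, at shaker x = y = 0, z = 105 mm: the height of the platform's upper face, and where the middle of the seat would be if the platform were parked centrally (it may be up to 5 mm off in x and y). The seated tray's origin ends on the true middle. Pressing the tray on any part of the shaker with more than 25 N is forcing it.
- front_lips (a point): Stop face of the front lips on the upper face of the platform, if it were parked centrally: 65 mm in front of the seat's middle (shifts with the platform). Two fixed claws, each 26 mm wide, at y = +-26 mm: the lips reach 4 mm back over the seat from the stop face, open below up to 7.5 mm above the platform, top 10.5 mm above it.
- clamp (a point): Upright stop face of the free spring clamp, on the platform, if it were parked centrally: 63 mm behind the seat's middle (shifts with the platform). 92 mm wide. Its lip reaches 8 mm forward from the stop face, underside 6.5 mm above the platform there, flaring to 9.5 mm at the mouth; top 13 mm. Wants the toe tilted 0.2 to 0.25 rad, front up.
- clamp_travel (a point): Same place as the clamp, if it were pushed fully back to its hard stop: 8.5 mm behind the free position. Takes 4 N to start, 0.5 N more per mm, about 8 N just before the stop. It must have given at least 6 mm for the flat tray's flange to pass the front lips; let go, the spring slides the tray forward under them, where it has given 2 mm.
- spare_rack: Bystander: low white tube rack without handle or toe, 100 x 70 x 36 mm. Origin: centre of its underside.
- blood_rack: Bystander: white rack of tall capped blood tubes, 75 x 130 x 95 mm. Origin: centre of its underside.
- tip_box: Bystander: grey pipette tip box with clear lid, 87 x 124 x 67 mm. Origin: centre of its underside.
- jar: Bystander: specimen jar, 64 mm wide, 75 mm high. Origin: centre of its underside.
- reagent: Bystander: reagent bottle, 68 mm wide, 140 mm high. Origin: centre of its underside.
- pipette: Bystander: white hand pipette lying on the bench, 260 mm long, 24 mm high. Origin: its middle, at the underside; x along it to the tip.
- timer: Bystander: flat white bench timer, 55 x 65 x 21 mm. Origin: centre of its underside.

How it is judged:
By the outcome, as a careful person would: the job done as asked, in the order asked, and still so for the second after the job is handed in, with the robot touching nothing.
It also fails if it takes over 72 s, if anything falls off the work surface, if the arm or the gripper's body presses on something with over 40 N, if the wrist force passes 120 N, or if a joint passes its speed limit or range.

## Working session

There is one attempt and no reset: what is moved stays moved. The work goes in short steps, Python scripts to look and compute and a shell command to move; the robot and the scene stay as the last step left them, time stands still between calls to the robot, and variables do not carry over. Pictures are saved under pics/ and viewed, about 8 in all and at most 12, crops included, and the job is handed in when it is done.

```bash
mkdir -p pics; ls
cat > h.py <<'E'
import numpy as np, cv2
from rig import get_obs, viewer
def grab(n,save=None):
    f=viewer.grab_frame(n)
    if save: cv2.imwrite(save,f["image"]); np.savez(f"cal_{n}.npz",K=f["camera_matrix"],k1=f["k1"],T=f["T"])
    return f
def cal(n):
    c=np.load(f"cal_{n}.npz"); return c["K"],float(c["k1"]),c["T"]
def ray(n,u,v):
    K,k1,T=cal(n)
    p=cv2.undistortPoints(np.array([[[u,v]]],float),K,np.array([k1,0,0,0.]))[0,0]
    return T[:3,3],T[:3,:3]@np.array([p[0],p[1],1])
def at(n,u,v,z):
    o,d=ray(n,u,v); return o+d*(z-o[2])/d[2]
def px(n,P):
    K,k1,T=cal(n); P=np.atleast_2d(np.array(P,float)); R=T[:3,:3].T
    return cv2.projectPoints(P,cv2.Rodrigues(R)[0],-R@T[:3,3],K,np.array([k1,0,0,0.]))[0][:,0]
E
python3 - <<'E'
from h import *
for n in("scene","top"):
    f=grab(n,f"pics/{n}0.png"); print(n,f["T"].round(3).tolist(),f["camera_matrix"].round(1).tolist(),f["k1"])
o=get_obs(); print(o)
E
```

```text
pics
scene [[0.592, 0.603, -0.535, 1.123], [0.806, -0.459, 0.374, -0.388], [-0.02, -0.652, -0.758, 0.89], [0.0, 0.0, 0.0, 1.0]] [[420.8, 0.0, 319.3], [0.0, 420.8, 204.5], [0.0, 0.0, 1.0]] -0.10486650055100259
top [[0.014, -0.977, 0.213, 0.35], [-1.0, -0.012, 0.008, -0.026], [-0.006, -0.213, -0.977, 1.169], [0.0, 0.0, 0.0, 1.0]] [[393.2, 0.0, 315.0], [0.0, 393.2, 201.4], [0.0, 0.0, 1.0]] -0.06180542181563612
{'clock': 0.1, 'joint_positions': array([-1.28171105e+00,  3.08974023e-01,  1.63507229e+00,  1.04428689e-05,
        1.19970807e+00, -6.97136466e-02]), 'joint_vel': array([-0.00088401,  0.00043406, -0.00196972, -0.00020431, -0.00133672,
        0.00099292]), 'joint_torque': array([ 1.16212223e-04, -4.16404903e+01, -2.77645129e+01, -1.16381934e-04,
        4.01234283e-03,  1.12774549e-05]), 'ee_pos': array([ 0.21919747, -0.58440086,  0.19102087]), 'tcp_rot': array([-1.07490297e-03,  9.83950793e-01,  1.78436734e-01, -1.13483335e-04]), 'wrist_force': array([0.255509  , 0.08142656, 0.37626462]), 'torque': array([0.00332112, 0.04662193, 0.00688701]), 'gripper_width': 0.9971543919252763}
```

View pics/scene0.png

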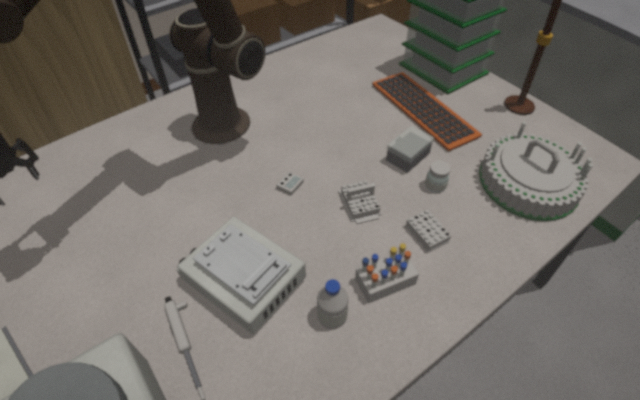

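View pics/top0.png

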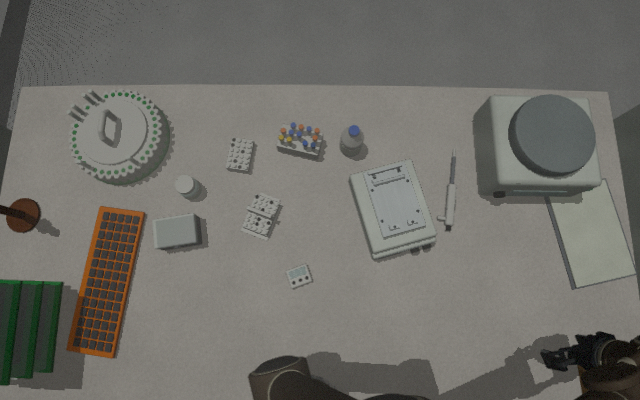

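The tray with its handle is at top (262,215) and scene (361,200). The shaker is at top (393,208), and the clamp looks to be on its far side at (388,172). Next I'll enlarge both.

Run:
```python
from h import *
t=cv2.imread("pics/top0.png"); s=cv2.imread("pics/scene0.png")
a=cv2.resize(t[180:250,225:295],(400,400),interpolation=cv2.INTER_CUBIC)   # x5.714
b=cv2.resize(t[150:265,340:445],None,fx=3.8,fy=3.8,interpolation=cv2.INTER_CUBIC)[:437]
a=cv2.copyMakeBorder(a,0,37,0,0,cv2.BORDER_CONSTANT)
c=np.hstack([a,b]); print(c.shape)
cv2.imwrite("pics/c1.png",c)
a=cv2.resize(s[165:235,325:395],(400,400),interpolation=cv2.INTER_CUBIC)
b=cv2.resize(s[210:330,170:310],None,fx=2.85,fy=2.85,interpolation=cv2.INTER_CUBIC)
a=cv2.copyMakeBorder(a,0,0,0,0,cv2.BORDER_CONSTANT); h=max(a.shape[0],b.shape[0]); 
b=cv2.copyMakeBorder(b,0,h-b.shape[0],0,0,cv2.BORDER_CONSTANT)
cv2.imwrite("pics/c2.png",np.hstack([a,b]))
```

```text
(437, 799, 3)
```

View pics/c1.png

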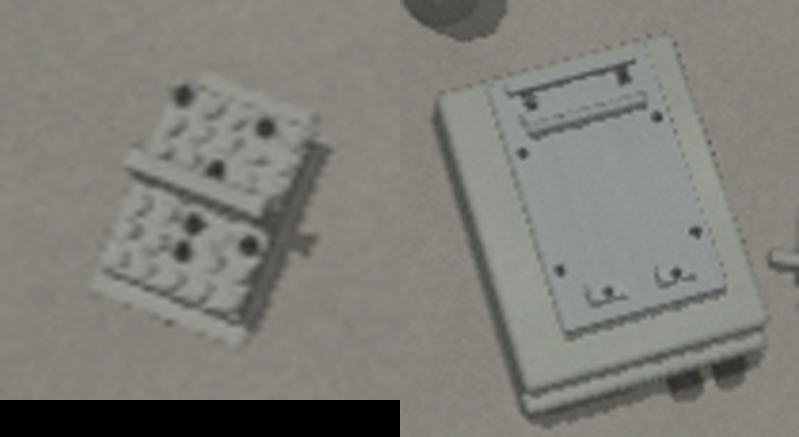

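View pics/c2.png

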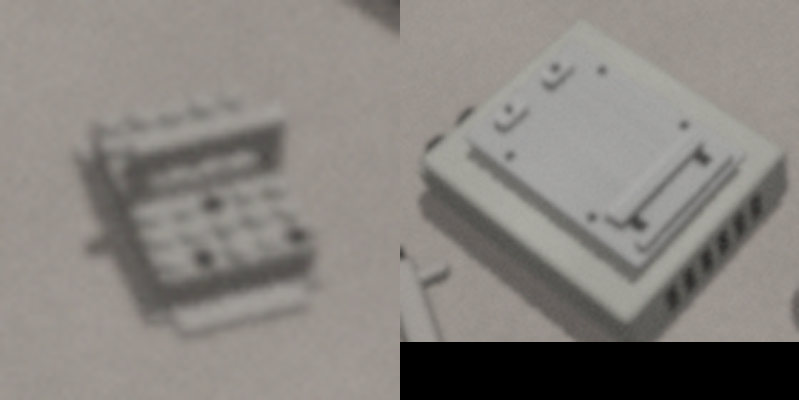

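The crops settle the directions:
- **Tray:** the flange (front) is the lower-left strip, at c1 (93,288)–(242,345). The narrow toe shows in c2 at (180–310,315), on the side away from the robot.
- **Shaker:** the claws are at c1 (607,295) and (675,278). The clamp lip's front edge runs from (527,130) to (645,100).

I'll compute poses from these and overlay the models.

```bash
cat >> h.py <<'E'
def pose_pts(o,yaw,L,z0=0):
    c,s=np.cos(yaw),np.sin(yaw); L=np.array(L,float)/1000
    return np.c_[o[0]+c*L[:,0]-s*L[:,1], o[1]+s*L[:,0]+c*L[:,1], z0+L[:,2]]
E
python3 - <<'E'
from h import *
from scipy.optimize import least_squares
A=lambda u,v:(225+u/5.714,180+v/5.714)
B=lambda u,v:(340+(u-400)/3.8,150+v/3.8)
A2=lambda u,v:(325+u/5.714,165+v/5.714)
B2=lambda u,v:(170+(u-400)/2.85,210+v/2.85)
tray=[("top",A(93,285),(-65,43,5)),("top",A(243,340),(-65,-43,5)),("top",A(130,155),(0,38,70)),("top",A(268,207),(0,-38,70)),
 ("scene",A2(105,130),(0,38,70)),("scene",A2(283,112),(0,-38,70)),("scene",A2(180,325),(65,32,2)),("scene",A2(310,300),(65,-32,2))]
sh=[("top",B(566,327),(-95,62,0)),("top",B(725,284),(-95,-62,0)),("top",B(487,83),(95,62,0)),("top",B(529,133),(55,46,11)),("top",B(646,103),(55,-46,11)),
 ("top",B(607,295),(-65,26,8)),("top",B(677,277),(-65,-26,8)),
 ("scene",B2(610,218),(55,46,11)),("scene",B2(690,148),(55,-46,11)),("scene",B2(512,112),(-65,26,9)),("scene",B2(557,72),(-65,-26,9)),("scene",B2(470,148),(-95,62,0))]
for nm,S,z0 in(("tray",tray,0),("seat",sh,.105)):
    def f(p): return np.concatenate([px(n,pose_pts(p[:2],p[2],[l],z0))[0]-uv for n,uv,l in S])
    g=at("top",262,215,.03) if nm=="tray" else at("top",393,207,.105)
    r=least_squares(f,[g[0],g[1],-.3 if nm=="tray" else .2],loss="soft_l1"); print(nm,r.x.round(4),f(r.x).reshape(-1,2).round(1).tolist())
E
```

```text
tray [ 0.5589  0.1405 -0.3749] [[-0.2, -0.1], [-0.2, 1.2], [0.0, -0.8], [0.2, 0.0], [30.4, -4.1], [-27.8, 4.7], [21.3, -3.6], [-24.0, 5.8]]
seat [ 0.5895 -0.2386  0.3055] [[1.3, 2.9], [2.1, 1.1], [0.3, 2.6], [-0.3, 0.0], [0.1, -1.3], [-0.0, -3.4], [-0.5, -4.1], [27.1, -32.3], [-29.1, 21.7], [16.6, -14.0], [-15.2, 15.1], [33.6, -40.0]]
```

Run:
```python
from h import *
from scipy.optimize import least_squares
A=lambda u,v:(225+u/5.714,180+v/5.714)
B=lambda u,v:(340+(u-400)/3.8,150+v/3.8)
A2=lambda u,v:(325+u/5.714,165+v/5.714)
B2=lambda u,v:(170+(u-400)/2.85,210+v/2.85)
tray=[("top",A(93,285),(-65,43,5)),("top",A(243,340),(-65,-43,5)),("top",A(130,155),(0,38,70)),("top",A(268,207),(0,-38,70)),
 ("scene",A2(105,130),(0,-38,70)),("scene",A2(283,112),(0,38,70)),("scene",A2(180,325),(65,-32,2)),("scene",A2(310,300),(65,32,2))]
sh=[("top",B(566,327),(-95,62,0)),("top",B(725,284),(-95,-62,0)),("top",B(487,83),(95,62,0)),("top",B(529,133),(55,46,11)),("top",B(646,103),(55,-46,11)),
 ("top",B(607,295),(-65,26,8)),("top",B(677,277),(-65,-26,8)),
 ("scene",B2(610,218),(55,-46,11)),("scene",B2(690,148),(55,46,11)),("scene",B2(512,112),(-65,-26,9)),("scene",B2(557,72),(-65,26,9)),("scene",B2(470,148),(-95,-62,0))]
out={}
for nm,S,z0 in(("tray",tray,0),("seat",sh,.105)):
    def f(p): return np.concatenate([px(n,pose_pts(p[:2],p[2],[l],z0))[0]-uv for n,uv,l in S])
    g=at("top",262,215,.03) if nm=="tray" else at("top",393,207,.105)
    r=least_squares(f,[g[0],g[1],-.3 if nm=="tray" else .2],loss="soft_l1"); print(nm,r.x.round(4),f(r.x).reshape(-1,2).round(1).tolist()); out[nm]=r.x
np.savez("est.npz",**out)
def box(x0,x1,y0,y1,z): return [(x0,y0,z),(x1,y0,z),(x1,y1,z),(x0,y1,z)]
def over(n,crop,s):
    im=cv2.resize(cv2.imread(f"pics/{n}0.png")[crop[1]:crop[3],crop[0]:crop[2]],None,fx=s,fy=s,interpolation=cv2.INTER_CUBIC)
    for nm,z0,bs in(("tray",0,[box(-65,52,-43,43,5),box(52,65,-32,32,5),box(-6,6,-38,38,70)]),("seat",.105,[box(-95,95,-62,62,0),box(55,63,-46,46,13),box(-65,-61,13,39,10.5),box(-65,-61,-39,-13,10.5)])):
        for b in bs:
            q=(px(n,pose_pts(out[nm][:2],out[nm][2],b,z0))-crop[:2]+.5)*s
            cv2.polylines(im,[np.int32(q*8)],True,(0,0,255),1,cv2.LINE_AA,3)
    return im
a=over("top",(235,150,445,265),3.8); b=over("scene",(170,170,390,330),1.8)
h=np.zeros((a.shape[0]+b.shape[0],798,3),np.uint8); h[:a.shape[0],:a.shape[1]]=a; h[a.shape[0]:,:b.shape[1]]=b
# extra: enlarge clamp region
cv2.imwrite("pics/ov.png",h[:600])
# yaw offset/TCP
R=__import__("scipy.spatial.transform",fromlist=["Rotation"]).Rotation
o=get_obs(); q=o["tcp_rot"]; M=R.from_quat(q[[1,2,3,0]]).as_matrix(); print(M.round(3).tolist(), "tool y yaw",np.arctan2(M[1,1],M[0,1]))
```

```text
tray [ 0.5589  0.1417 -0.3546] [[-0.3, 0.4], [-0.0, 1.1], [-0.5, -0.5], [-0.1, -0.2], [3.7, 1.6], [-0.5, -1.3], [-0.3, 1.3], [-0.7, 0.2]]
seat [ 0.5923 -0.2384  0.2911] [[0.6, 1.7], [1.6, 0.5], [0.6, 1.2], [-0.2, -1.2], [0.4, -2.1], [-0.5, -4.5], [-0.9, -4.9], [-0.8, -1.9], [-0.2, -6.6], [1.4, 1.5], [1.9, 0.6], [-3.5, -4.9]]
[[0.936, 0.351, -0.001], [0.351, -0.936, 0.002], [0.0, -0.002, -1.0]] tool y yaw -1.2120010264026586
```

View pics/ov.png

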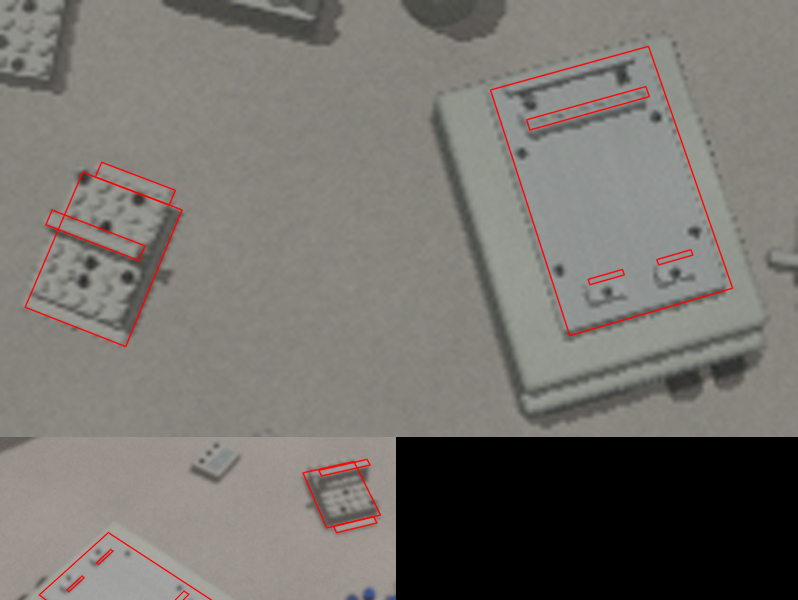

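The tray outline fits to about 1 px. On the platform, the claw points I used were the claws' feet, so I'll drop those. First I'll move over the tray.

```bash
python3 -m inch '[[17,36,4,0,0,0.043,1],[17,36,4,0,0,0.043,1],[17,36,4,0,0,0.043,1],[17,36,4,0,0,0.043,1],[17,36,4,0,0,0.043,1],[17,36,4,0,0,0.043,1],[17,36,4,0,0,0.043,1],[17,36,4,0,0,0.043,1],[17,36,4,0,0,0.043,1],[17,36,4,0,0,0.043,1]]' 50
python3 -m inch '[[17,37,0,0,0,0.043,1],[17,37,0,0,0,0.043,1],[17,37,0,0,0,0.043,1],[17,37,0,0,0,0.043,1],[17,37,0,0,0,0.043,1],[17,37,-10,0,0,0.043,1],[17,37,-10,0,0,0.043,1],[17,37,-20,0,0,0.043,1],[17,36,-20,0,0,0.043,1],[17,34,-20,0,0,0.04,1]]'
cat > t.py <<'E'
from h import *
from scipy.spatial.transform import Rotation as R
o=get_obs(); q=o["tcp_rot"]; M=R.from_quat(q[[1,2,3,0]]).as_matrix()
e=np.load("est.npz")
print("t",o["clock"],"tcp",(o["ee_pos"]*1000).round(1),"y-yaw",round(np.arctan2(M[1,1],M[0,1]),4),"z",M[:,2].round(4),"F",o["wrist_force"].round(2),"w",o["gripper_width"])
E
python3 t.py
python3 - <<'E'
from h import *
from scipy.optimize import least_squares
B=lambda u,v:(340+(u-400)/3.8,150+v/3.8)
B2=lambda u,v:(170+(u-400)/2.85,210+v/2.85)
sh=[("top",B(566,327),(-95,62,0)),("top",B(727,284),(-95,-62,0)),("top",B(487,83),(95,62,0)),("top",B(648,46),(95,-62,0)),("top",B(529,133),(55,46,11)),("top",B(646,103),(55,-46,11)),("top",B(526,120),(63,46,13)),("top",B(646,92),(63,-46,13)),
 ("scene",B2(610,220),(55,-46,11)),("scene",B2(695,150),(55,46,11)),("scene",B2(470,145),(-95,-62,0)),("scene",B2(635,270),(95,-62,0)),("scene",B2(742,155),(95,62,0))]
def f(p,S=sh): return np.concatenate([px(n,pose_pts(p[:2],p[2],[l],.105))[0]-uv for n,uv,l in S])
for S in(sh,sh[:8],sh[8:]):
    r=least_squares(f,[.59,-.24,.29],loss="soft_l1",args=(S,)); print(r.x.round(4),f(r.x,S).reshape(-1,2).round(1).tolist())
E
```

```text
clock: 1.1
ee_pos: [0.3896, -0.2235, 0.232]
tcp_rot: [-0.0, 0.923, 0.385, -0.0]
wrist_force: [0.2, 0.1, -0.5]
gripper_width: 1.001
clock: 2.1
ee_pos: [0.5595, 0.1426, 0.151]
tcp_rot: [-0.0, 0.82, 0.572, -0.0]
wrist_force: [1.0, -0.2, 0.3]
gripper_width: 1.0
t 2.1 tcp [559.5 142.6 151. ] y-yaw -0.3527 z [-4.e-04 -1.e-04 -1.e+00] F [ 0.98 -0.24  0.3 ] w 1.0004877017477323
[ 0.5952 -0.238   0.2757] [[-0.2, 0.4], [0.5, -0.1], [0.8, -0.2], [0.2, -1.3], [-0.2, -2.6], [0.6, -2.9], [-0.1, -2.0], [-0.2, -2.9], [-0.5, -1.6], [-1.2, -6.1], [-2.6, -3.7], [0.0, -0.8], [1.2, -0.7]]
[ 0.5908 -0.2374  0.2777] [[-0.3, 2.1], [0.5, 1.5], [0.6, 1.3], [-0.0, 0.1], [-0.4, -1.0], [0.4, -1.4], [-0.3, -0.4], [-0.4, -1.4]]
[ 0.5994 -0.2398  0.2829] [[0.0, 0.2], [-0.8, -4.6], [-2.6, -1.7], [0.7, 1.1], [1.6, 0.7]]
```

I'm directly above the handle, so I'll descend and grip. The platform's yaw is about 0.278 with its seat near (0.592,-0.238), and x will be found by feel.

```bash
python3 -m inch '[[-1,-1,-30,0,0,0,1],[0,0,-30,0,0,0,1],[0,0,-25,0,0,0,1],[0,0,-15,0,0,0,1],[0,0,-9,0,0,0,1],[0,0,0,0,0,0,0.5],[0,0,0,0,0,0,0],[0,0,0,0,0,0,0],[0,0,0,0,0,0,0],[0,0,0,0,0,0,0]]' 60
python3 t.py
python3 -m inch '[[0,0,0,0,0,0,0],[0,0,0,0,0,0,0],[0,0,10,0,0,0,0],[0,0,20,0,0,0,0],[0,0,30,0,0,0,0],[0,0,30,0,0,0,0],[0,0,30,0,0,0,0],[0,0,20,0,0,0,0],[0,0,10,0,0,0,0],[0,0,0,0,0,0,0]]'
python3 t.py
python3 - <<'E'
from h import *
grab("scene","pics/s1.png"); im=grab("top","pics/t1.png")["image"]
s=cv2.imread("pics/s1.png")
a=cv2.resize(s[100:240,290:430],(400,400),interpolation=cv2.INTER_CUBIC);b=cv2.resize(im[150:270,200:320],(400,400),interpolation=cv2.INTER_CUBIC)
cv2.imwrite("pics/c3.png",np.hstack([a,b]))
E
```

```text
clock: 3.1
ee_pos: [0.5592, 0.1399, 0.0441]
tcp_rot: [0.0, 0.821, 0.571, 0.001]
wrist_force: [0.0, 0.2, 0.5]
gripper_width: 0.142
t 3.1 tcp [559.2 139.9  44.1] y-yaw -0.3551 z [ 1.7e-03  3.0e-04 -1.0e+00] F [0.03 0.23 0.48] w 0.14182267620838293
clock: 4.1
ee_pos: [0.5598, 0.14, 0.1954]
tcp_rot: [0.001, 0.821, 0.571, 0.002]
wrist_force: [0.3, 0.8, -0.4]
gripper_width: 0.001
t 4.1 tcp [559.8 140.  195.4] y-yaw -0.355 z [ 4.e-03  7.e-04 -1.e+00] F [ 0.33  0.78 -0.45] w 0.0011815865064997992
```

View pics/c3.png

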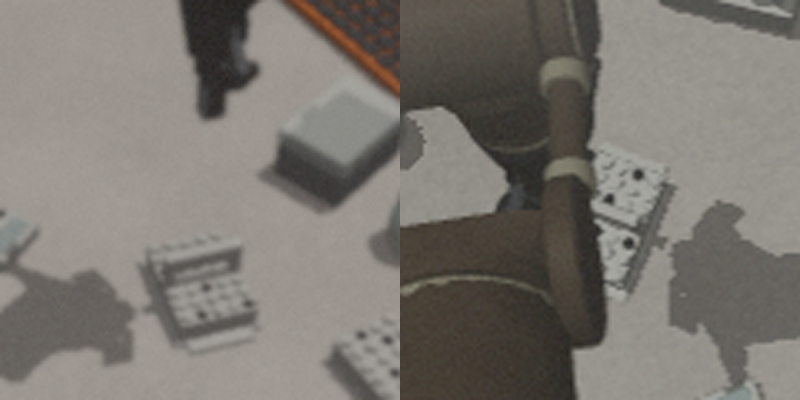

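The gripper shut fully and missed the handle. The tray doesn't appear to have moved. I'll check the projected TCP against the picture.

Run:
```python
from h import *
p=get_obs()["ee_pos"]
for n in("scene","top"):
    print(n,px(n,[p,p+[0,0,.019],p+[0,0,.1]]).round(1).tolist(), px(n,[[.5589,.1417,.07]]).round(1).tolist(),np.load(f"cal_{n}.npz")["T"][:3,3])
    f=viewer.grab_frame(n); print(np.abs(f["T"]-cal(n)[2]).max(), cal(n)[0][0,0])
print("fit rays", [at("top",262,213.5,.07).round(4), at("scene",360,189.5,.06).round(4)])
```

```text
scene [[362.4, 152.2], [362.8, 146.3], [364.8, 119.5]] [[360.7, 186.3]] [ 1.12262449 -0.38842656  0.88974801]
0.0 420.8478413092358
top [[253.4, 202.7], [252.2, 201.1], [246.5, 193.5]] [[259.5, 211.3]] [ 0.35001667 -0.02560374  1.16875502]
0.0 393.21282311433527
fit rays [array([0.5526, 0.1342, 0.07  ]), array([0.56  , 0.1392, 0.06  ])]
```

Run:
```python
from h import *
p=get_obs()["ee_pos"]
s=cv2.imread("pics/s1.png"); c=(300,60,430,230); k=3.4
a=cv2.resize(s[c[1]:c[3],c[0]:c[2]],None,fx=k,fy=k,interpolation=cv2.INTER_CUBIC)
a=cv2.convertScaleAbs(a,alpha=1.6,beta=25)
def mk(im,n,P,c,k,col=(0,0,255)):
    for q in (px(n,P)-c[:2]+.5)*k: cv2.circle(im,tuple(np.int32(q)),3,col,-1)
mk(a,"scene",[p,p+[0,0,.05],p+[0,0,.1]],c,k); 
mk(a,"scene",pose_pts([.5589,.1417],-.3546,[(0,38,70),(0,-38,70),(0,0,70),(0,0,0)]),c,k,(0,255,0))
t=cv2.imread("pics/top0.png"); c2=(500,320,640,400); k2=2.4
b=cv2.convertScaleAbs(cv2.resize(t[c2[1]:c2[3],c2[0]:c2[2]],None,fx=k2,fy=k2,interpolation=cv2.INTER_CUBIC),alpha=1.6,beta=25)
mk(b,"top",[[.2192,-.5844,.191],[.2192,-.5844,.291]],c2,k2)
h=np.zeros((a.shape[0],a.shape[1]+b.shape[1],3),np.uint8); h[:,:a.shape[1]]=a; h[:b.shape[0],a.shape[1]:]=b
print(h.shape); cv2.imwrite("pics/c4.png",h)
```

```text
(578, 778, 3)
```

View pics/c4.png

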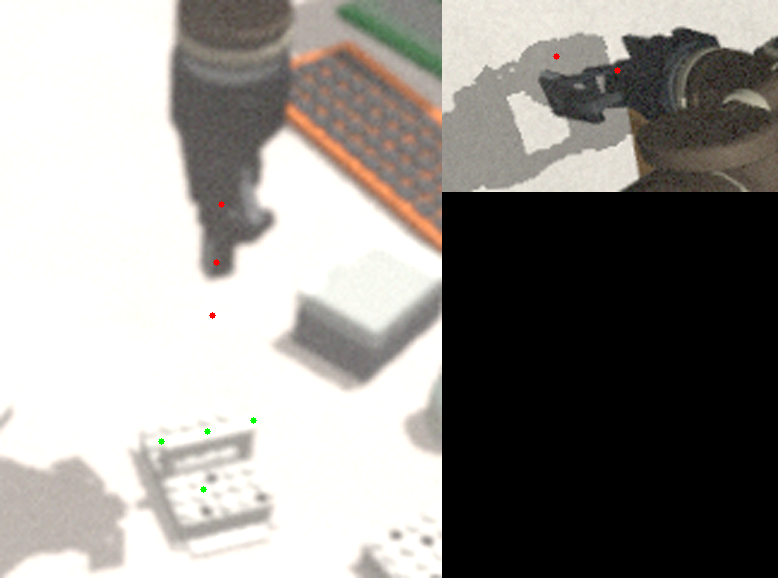

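The visible fingertip, at c4 (215,275), lies about 40 px (12 px in the original image) above the projected TCP. The base should stand at the origin, so I'll use it to check whether the calibration or the tool frame is off, and triangulate the fingertips.

Run:
```python
from h import *
print("base in scene",px("scene",[[0,0,0],[0,0,.1]]).round(1).tolist(),"seen ~(221,125)")
print("base top",px("top",[[0,0,0],[0,0,.15]]).round(1).tolist())
print("tip at z.195 per scene",at("scene",363.2,139.5,.195).round(4))
for z in(.19,.23,.27): print(z,"start pix A,B",at("top",545,353.3,z).round(3),at("top",557.5,368,z).round(3))
print("start scene tcp",px("scene",[[.2192,-.5844,.191]]).round(1), "finger seen ~ (30,160)", at("scene",30,160,.19).round(3))
print("table corner rays top",at("top",22,88,0).round(3),at("top",608,93,0).round(3))
for uv in((562,560),): pass
print("tipbox top,scene",at("top",177,230,.067).round(3),at("scene",410,143,.067).round(3),"jar",at("top",186,181,.075).round(3),at("scene",440,168,.075).round(3),"reagent",at("top",354,130,.14).round(3),at("scene",333,287,.14).round(3))
```

```text
base in scene [[221.5, 123.8], [215.7, 99.4]] seen ~(221,125)
base top [[306.3, 414.9], [304.7, 434.6]]
tip at z.195 per scene [0.525  0.1699 0.195 ]
0.19 start pix A,B [ 0.195 -0.578  0.19 ] [ 0.161 -0.606  0.19 ]
0.23 start pix A,B [ 0.202 -0.555  0.23 ] [ 0.168 -0.583  0.23 ]
0.27 start pix A,B [ 0.208 -0.533  0.27 ] [ 0.176 -0.559  0.27 ]
start scene tcp [[ 32.1 205. ]] finger seen ~ (30,160) [ 0.042 -0.558  0.19 ]
table corner rays top [0.989 0.992 0.   ] [ 0.992 -0.999  0.   ]
tipbox top,scene [0.502 0.376 0.067] [0.511 0.373 0.067] jar [0.645 0.359 0.075] [0.642 0.358 0.075] reagent [ 0.78  -0.123  0.14 ] [ 0.787 -0.127  0.14 ]
```

The two cameras agree with each other, and the base projects correctly. If the real fingertips sit about 36 mm above the reported TCP, that explains both pictures and the empty grasp. I'll go back down open and look at the fingers beside the handle.

```bash
python3 -m inch '[[0,0,0,0,0,0,1],[0,0,0,0,0,0,1],[0,0,0,0,0,0,1],[0,0,0,0,0,0,1],[0,0,0,0,0,0,1],[0,0,-30,0,0,0,1],[0,0,-40,0,0,0,1],[0,0,-40,0,0,0,1],[0,0,-30,0,0,0,1],[0,0,-10,0,0,0,1]]' 60
python3 -m inch '[[0,0,0,0,0,0,1]]'; python3 t.py
python3 - <<'E'
from h import *
p=get_obs()["ee_pos"]
grab("scene","pics/s2.png");s=cv2.imread("pics/s2.png"); c=(310,110,430,230); k=4.9
a=cv2.resize(s[c[1]:c[3],c[0]:c[2]],None,fx=k,fy=k,interpolation=cv2.INTER_CUBIC)
a=cv2.convertScaleAbs(a,alpha=1.2,beta=10)
y=np.array([.9377,-.3474,0])
for P,col in(([p,p+[0,0,.036],p+[0,0,.073]],(0,0,255)),([p+y*.0425,p-y*.0425,p+y*.0425+[0,0,.049],p-y*.0425+[0,0,.049]],(0,255,255))):
    for q in (px("scene",P)-c[:2]+.5)*k: cv2.circle(a,tuple(np.int32(q)),2,col,-1)
cv2.imwrite("pics/c5.png",a)
E
```

```text
clock: 5.3
ee_pos: [0.555, 0.1392, 0.0394]
tcp_rot: [-0.002, 0.821, 0.571, -0.003]
wrist_force: [-1.5, 0.2, -0.1]
gripper_width: 0.998
clock: 5.4
ee_pos: [0.557, 0.1395, 0.0416]
tcp_rot: [-0.001, 0.821, 0.571, -0.002]
wrist_force: [-0.6, 0.2, 0.9]
gripper_width: 1.0
t 5.4 tcp [557.  139.5  41.6] y-yaw -0.355 z [-3.6e-03 -6.0e-04 -1.0e+00] F [-0.61  0.24  0.89] w 0.9996922205968108
```

View pics/c5.png

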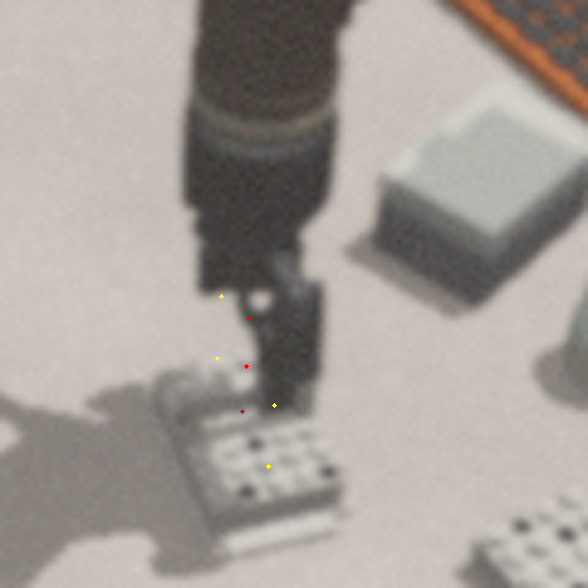

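The open fingertips are at c5 (288,410) for the near one and (222,293) for the far one. That is about 49 mm above the reported TCP when open, or about 36 mm when shut, and it is well centred laterally. The real tips are therefore about 36 mm short of the reported TCP, so I'll go down another 31 mm and close.

```bash
python3 -m inch '[[0,0,-10,0,0,0,1],[0,0,-10,0,0,0,1],[0,0,-6,0,0,0,1],[0,0,-5,0,0,0,1],[0,0,0,0,0,0,1]]' 60; python3 t.py
python3 -m inch '[[0,0,0,0,0,0,0.4],[0,0,0,0,0,0,0.2],[0,0,0,0,0,0,0],[0,0,0,0,0,0,0],[0,0,0,0,0,0,0],[0,0,0,0,0,0,0],[0,0,0,0,0,0,0]]'; python3 t.py
```

```text
clock: 5.95
ee_pos: [0.5577, 0.1396, 0.0114]
tcp_rot: [-0.0, 0.821, 0.571, -0.001]
wrist_force: [0.0, 0.3, 0.1]
gripper_width: 0.999
t 5.95 tcp [557.7 139.6  11.4] y-yaw -0.355 z [-1.6e-03 -3.0e-04 -1.0e+00] F [0.04 0.26 0.05] w 0.9985577797639903
clock: 6.65
ee_pos: [0.5589, 0.1398, 0.0126]
tcp_rot: [0.0, 0.821, 0.571, 0.0]
wrist_force: [-0.6, 0.3, 2.2]
gripper_width: 0.122
t 6.65 tcp [558.9 139.8  12.6] y-yaw -0.355 z [ 8.e-04  1.e-04 -1.e+00] F [-0.6   0.27  2.22] w 0.12221840820146197
```

```bash
python3 -m inch '[[0,0,0,0,0,0,0],[0,0,0,0,0,0,0],[0,0,2,0,0,0,0],[0,0,5,0,0,0,0],[0,0,10,0,0,0,0],[0,0,10,0,0,0,0],[0,0,5,0,0,0,0],[0,0,0,0,0,0,0],[0,0,0,0,0,0,0]]' 70; python3 t.py
python3 - <<'E'
from h import *
grab("scene","pics/s3.png");s=cv2.imread("pics/s3.png"); c=(310,110,430,230); k=4
cv2.imwrite("pics/c6.png",cv2.resize(s[c[1]:c[3],c[0]:c[2]],None,fx=k,fy=k,interpolation=cv2.INTER_CUBIC))
E
```

```text
clock: 7.55
ee_pos: [0.5586, 0.1398, 0.0445]
tcp_rot: [0.0, 0.821, 0.571, 0.0]
wrist_force: [-0.5, 0.4, -3.0]
gripper_width: 0.123
t 7.55 tcp [558.6 139.8  44.5] y-yaw -0.355 z [ 6.e-04  1.e-04 -1.e+00] F [-0.47  0.42 -3.  ] w 0.12280260907666872
```

View pics/c6.png

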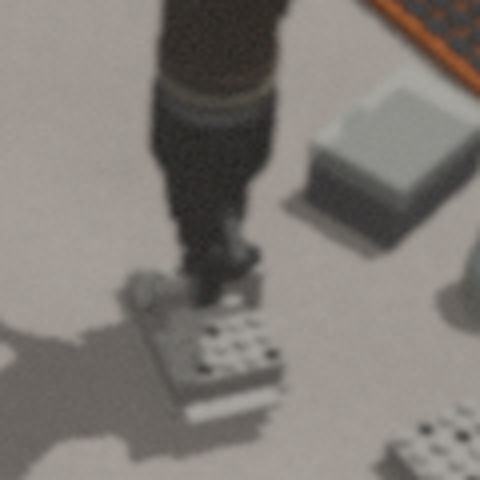

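The tray is held level and weighs 3.0 N, so the underside is 12.6 mm below the reported TCP. Next I'll lift it, carry it over to the shaker, yaw to 0.278 and tilt the front up by 0.22 rad.

```bash
python3 -m inch '[[0,0,20,0,0,0,0],[0,0,35,0,0,0,0],[0,0,40,0,0,0,0],[0,-10,35,0,0,0.02,0],[0,-25,15,0,0,0.04,0],[0,-35,0,0,0,0.06,0],[1,-40,0,0,0,0.06,0],[1,-40,0,0,0,0.06,0],[1,-40,0,0,0,0.06,0],[1,-40,0,0,0,0.06,0]]' 70
python3 -m inch '[[1,-40,0,0,0,0.06,0],[1,-40,0,0,0,0.06,0],[1,-35,0,0,0,0.06,0],[1,-25,0,0,0,0.06,0],[1,-12,0,0,0,0.05,0],[1,-4,0,0,0,0.043,0],[0,0,0,-0.015,0.053,0,0],[0,0,0,-0.015,0.053,0,0],[0,0,0,-0.015,0.053,0,0],[0,0,0,-0.015,0.053,0,0]]'
python3 -m inch '[[0,0,0,0,0,0,0],[0,0,0,0,0,0,0]]'
cat > p.py <<'E'
from h import *
from scipy.spatial.transform import Rotation as R
import sys
S=np.array([.592,-.238,.105]); yw=.278
o=get_obs(); M=R.from_quat(o["tcp_rot"][[1,2,3,0]]).as_matrix()
B=np.array([[np.cos(yw),np.sin(yw),0],[-np.sin(yw),np.cos(yw),0],[0,0,1]])
tx=M[:,1]; tz=-M[:,2]; tx=tx*np.sign(tx@B[0])
ty=np.cross(tz,tx)
O=o["ee_pos"]-tz*.0126+ty*.0015
T=O+tx*.065; F=O-tx*.065
f=lambda v:((B@(v-S))*1000).round(1)
print("t",round(o["clock"],2),"tcp",(o["ee_pos"]*1000).round(1),"yaw",round(np.arctan2(tx[1],tx[0]),4),"tilt",round(np.arcsin(-tx[2]),4),"roll",round(ty[2],4))
print("toe",f(T),"org",f(O),"flange",f(F),"F(XYZ)",(B@o["wrist_force"]).round(2),"M",(B@o["torque"]).round(3),"w",round(o["gripper_width"],3))
E
python3 p.py
```

```text
clock: 8.6
ee_pos: [0.5617, -0.0916, 0.1885]
tcp_rot: [-0.001, 0.704, 0.71, -0.0]
wrist_force: [-0.1, 0.3, -2.6]
gripper_width: 0.121
clock: 9.6
ee_pos: [0.5682, -0.2461, 0.1884]
tcp_rot: [-0.07, 0.575, 0.811, -0.086]
wrist_force: [0.2, -0.4, -3.0]
gripper_width: 0.119
clock: 9.8
ee_pos: [0.5682, -0.2458, 0.1881]
tcp_rot: [-0.07, 0.574, 0.811, -0.085]
wrist_force: [-0.5, -0.2, -3.6]
gripper_width: 0.12
t 9.8 tcp [ 568.2 -245.8  188.1] yaw 0.3403 tilt 0.2201 roll 0.0148
toe [35.4  4.5 56.7] org [-27.9   0.5  70.9] flange [-91.2  -3.4  85.1] F(XYZ) [-0.56 -0.   -3.59] M [-0.045 -0.247 -0.025] w 0.12
```

I added up the yaw wrongly: it is 0.340 and should be 0.278. I'll correct that and the small roll, descend partway, and take a look.

```bash
python3 -m inch '[[0,0,-5,-0.007,-0.002,-0.03,0],[0,0,-10,-0.007,-0.002,-0.032,0],[0,0,-12,0,0,0,0],[0,0,-8,0,0,0,0],[0,0,-3,0,0,0,0],[0,0,0,0,0,0,0],[0,0,0,0,0,0,0]]' 70; python3 p.py
python3 - <<'E'
from h import *
from scipy.spatial.transform import Rotation as R
g=grab("scene","pics/s4.png")["image"]; t=grab("top","pics/t4.png")["image"]
yw=.278;S=[.592,-.238]
def cr(im,n,c,k):
    a=cv2.resize(im[c[1]:c[3],c[0]:c[2]],None,fx=k,fy=k,interpolation=cv2.INTER_CUBIC)
    a=cv2.convertScaleAbs(a,alpha=1.25)
    for b in([(-95,-62,0),(95,-62,0),(95,62,0),(-95,62,0)],[(55,-46,11),(63,-46,13),(63,46,13),(55,46,11)]):
        q=(px(n,pose_pts(S,yw,b,.105))-c[:2]+.5)*k
        for i in range(4): cv2.circle(a,tuple(np.int32(q[i])),1,(0,0,255),-1)
    return a
a=cr(g,"scene",(175,190,315,325),4.2); b=cr(t,"top",(345,150,440,265),2.2)
h=np.zeros((max(a.shape[0],b.shape[0]),a.shape[1]+b.shape[1],3),np.uint8);h[:a.shape[0],:a.shape[1]]=a;h[:b.shape[0],a.shape[1]:]=b
print(h.shape);cv2.imwrite("pics/c7.png",h)
E
```

```text
clock: 10.5
ee_pos: [0.5686, -0.2463, 0.1514]
tcp_rot: [-0.066, 0.6, 0.792, -0.088]
wrist_force: [-0.4, -1.3, -2.1]
gripper_width: 0.12
t 10.5 tcp [ 568.6 -246.3  151.4] yaw 0.2744 tilt 0.2199 roll -0.0012
toe [35.9 -0.3 20. ] org [-27.5  -0.1  34.1] flange [-90.9   0.1  48.3] F(XYZ) [-0.76 -1.09 -2.05] M [-0.021 -0.21  -0.021] w 0.12
(567, 797, 3)
```

View pics/c7.png

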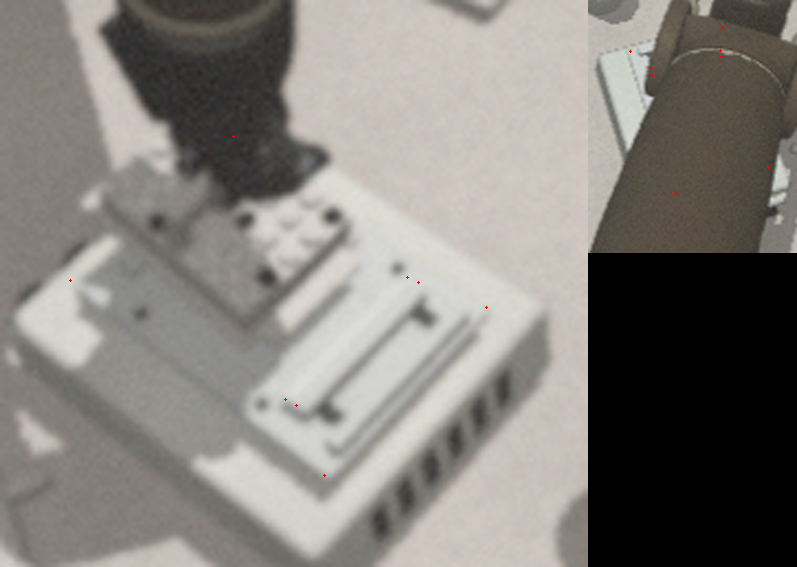

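The toe, at c7 (287,333)–(358,266), sits in front of the clamp lip, whose ends are at (285,395) and (410,277). I'll check the held tray against the model and lower until it touches.

```bash
python3 - <<'E'
from h import *
from scipy.spatial.transform import Rotation as R
o=get_obs(); M=R.from_quat(o["tcp_rot"][[1,2,3,0]]).as_matrix(); tx=M[:,1]*np.sign(M[0,1]);tz=-M[:,2];ty=np.cross(tz,tx)
O=o["ee_pos"]-tz*.0126+ty*.0015
P=[O+tx*.065+ty*y+tz*z for y in(-.032,.032) for z in(0,.005)]
print(((px("scene",P)-[175,190]+.5)*4.2).round(0).tolist())
P=[O+tx*.052+ty*y+tz*.03 for y in(-.039,.039)]+[O-tx*.054-ty*.039+tz*.03]
print(((px("scene",P)-[175,190]+.5)*4.2).round(0).tolist())
E
python3 -m inch '[[0,0,-4,0,0,0,0],[0,0,-4,0,0,0,0],[0,0,-3,0,0,0,0],[0,0,-2,0,0,0,0],[0,0,-1,0,0,0,0],[0,0,0,0,0,0,0]]'; python3 p.py
python3 -m inch '[[0,0,-1,0,0,0,0],[0,0,0,0,0,0,0]]'; python3 p.py
python3 -m inch '[[0,0,-1,0,0,0,0],[0,0,0,0,0,0,0]]'; python3 p.py
```

```text
[[275.0, 351.0], [275.0, 347.0], [361.0, 268.0], [361.0, 264.0]]
[[245.0, 320.0], [353.0, 217.0], [95.0, 189.0]]
clock: 11.2
ee_pos: [0.5683, -0.2461, 0.1369]
tcp_rot: [-0.066, 0.6, 0.792, -0.088]
wrist_force: [-0.0, 0.2, -2.2]
gripper_width: 0.12
t 11.2 tcp [ 568.3 -246.1  136.9] yaw 0.2744 tilt 0.2208 roll -0.0006
toe [35.6 -0.   5.4] org [-27.8   0.2  19.6] flange [-91.2   0.4  33.8] F(XYZ) [ 0.04  0.17 -2.22] M [-0.075 -0.218 -0.047] w 0.12
clock: 11.4
ee_pos: [0.5685, -0.2462, 0.1362]
tcp_rot: [-0.066, 0.6, 0.792, -0.088]
wrist_force: [0.1, -0.1, -2.6]
gripper_width: 0.12
t 11.4 tcp [ 568.5 -246.2  136.2] yaw 0.2743 tilt 0.2203 roll -0.001
toe [35.8 -0.2  4.7] org [-27.6   0.   18.9] flange [-91.    0.3  33.1] F(XYZ) [ 0.07 -0.16 -2.57] M [-0.003 -0.264 -0.056] w 0.12
clock: 11.6
ee_pos: [0.5684, -0.2462, 0.1351]
tcp_rot: [-0.066, 0.6, 0.792, -0.088]
wrist_force: [1.0, -0.1, -3.0]
gripper_width: 0.123
t 11.6 tcp [ 568.4 -246.2  135.1] yaw 0.2742 tilt 0.2204 roll -0.0009
toe [35.7 -0.1  3.6] org [-27.7   0.1  17.8] flange [-91.1   0.3  32. ] F(XYZ) [ 0.92 -0.42 -2.97] M [-0.01  -0.251  0.018] w 0.123
```

```bash
for i in 1 2; do python3 -m inch '[[0,0,-1,0,0,0,0],[0,0,0,0,0,0,0],[0,0,0,0,0,0,0]]' >/dev/null; python3 p.py; done
```

```text
t 11.9 tcp [ 568.4 -246.2  134.1] yaw 0.2743 tilt 0.2204 roll -0.0009
toe [35.7 -0.2  2.6] org [-27.7   0.1  16.8] flange [-91.1   0.3  31.1] F(XYZ) [ 1.25  0.91 -2.47] M [ 0.012 -0.228  0.017] w 0.124
t 12.2 tcp [ 568.4 -246.2  133.1] yaw 0.2743 tilt 0.2204 roll -0.0009
toe [35.7 -0.2  1.6] org [-27.7   0.1  15.8] flange [-91.1   0.3  30. ] F(XYZ) [-0.15  0.67 -2.83] M [-0.023 -0.238 -0.022] w 0.121
```

```bash
python3 -m inch '[[0,0,-1,0,0,0,0],[0,0,0,0,0,0,0],[0,0,0,0,0,0,0]]' >/dev/null; python3 p.py
```

```text
t 12.5 tcp [ 568.4 -246.2  132.1] yaw 0.2743 tilt 0.2204 roll -0.0009
toe [35.7 -0.1  0.6] org [-27.7   0.1  14.8] flange [-91.1   0.3  29. ] F(XYZ) [-0.15  0.35 -2.94] M [ 0.004 -0.214  0.018] w 0.12
```

```bash
python3 -m inch '[[0,0,-1,0,0,0,0],[0,0,0,0,0,0,0],[0,0,0,0,0,0,0]]' >/dev/null; python3 p.py
```

```text
t 12.8 tcp [ 568.6 -246.3  131.3] yaw 0.2743 tilt 0.2201 roll -0.0012
toe [35.9 -0.3 -0.1] org [-27.6  -0.1  14.1] flange [-91.    0.2  28.2] F(XYZ) [-0.47 -0.32 -1.47] M [-0.067 -0.268  0.046] w 0.122
```

```bash
python3 -m inch '[[0,0,-0.7,0,0,0,0],[0,0,0,0,0,0,0],[0,0,0,0,0,0,0]]' >/dev/null; python3 p.py
```

```text
t 13.1 tcp [ 568.5 -246.5  131.1] yaw 0.2741 tilt 0.2203 roll -0.0014
toe [35.7 -0.4 -0.4] org [-27.7  -0.2  13.8] flange [-91.1   0.1  28. ] F(XYZ) [-1.88 -0.19  1.97] M [0.102 0.018 0.031] w 0.114
```

Contact came at a toe height of about −0.2 mm, just as modelled. I'll raise 1 mm and slide back along the platform's X.

```bash
python3 -m inch '[[0,0,1.2,0,0,0,0],[2.9,0.8,0,0,0,0,0],[2.9,0.8,0,0,0,0,0],[2.9,0.8,0,0,0,0,0],[2.9,0.8,0,0,0,0,0],[1.9,0.5,0,0,0,0,0],[1.9,0.5,0,0,0,0,0],[0,0,0,0,0,0,0]]' >/dev/null; python3 p.py
python3 -m inch '[[1,0.3,0,0,0,0,0],[1,0.3,0,0,0,0,0],[0,0,0,0,0,0,0],[0,0,0,0,0,0,0]]' >/dev/null; python3 p.py
python3 -m inch '[[1,0.3,0,0,0,0,0],[1,0.3,0,0,0,0,0],[0,0,0,0,0,0,0],[0,0,0,0,0,0,0]]' >/dev/null; python3 p.py
```

```text
t 13.9 tcp [ 584.2 -241.8  131.4] yaw 0.2745 tilt 0.22 roll -0.0009
toe [52.1 -0.3 -0. ] org [-11.3  -0.   14.1] flange [-74.7   0.2  28.3] F(XYZ) [-0.19  0.15 -2.35] M [-0.096 -0.24  -0.038] w 0.12
t 14.3 tcp [ 585.8 -241.4  131.6] yaw 0.2743 tilt 0.2203 roll -0.0009
toe [53.8 -0.3  0.1] org [-9.6 -0.1 14.3] flange [-73.1   0.2  28.5] F(XYZ) [ 0.36  0.16 -2.62] M [-0.038 -0.256 -0.028] w 0.123
t 14.7 tcp [ 587.9 -240.8  131.7] yaw 0.2743 tilt 0.2203 roll -0.001
toe [56.  -0.3  0.2] org [-7.5 -0.1 14.4] flange [-70.9   0.2  28.6] F(XYZ) [ 0.1  -0.15 -2.45] M [-0.07  -0.248 -0.001] w 0.124
```

```bash
for i in 1 2; do python3 -m inch '[[1,0.3,0,0,0,0,0],[0,0,0,0,0,0,0],[0,0,0,0,0,0,0]]' >/dev/null; python3 p.py; done
```

```text
t 15.0 tcp [ 588.8 -240.5  131.7] yaw 0.2743 tilt 0.2204 roll -0.0009
toe [57.  -0.3  0.1] org [-6.5 -0.  14.4] flange [-69.9   0.2  28.6] F(XYZ) [ 0.67  0.19 -2.37] M [-0.049 -0.223 -0.008] w 0.121
t 15.3 tcp [ 589.9 -240.2  131.7] yaw 0.2743 tilt 0.2204 roll -0.001
toe [58.  -0.3  0.2] org [-5.4 -0.1 14.4] flange [-68.8   0.2  28.6] F(XYZ) [ 0.55 -0.35 -3.  ] M [-0.022 -0.25   0.029] w 0.122
```

```bash
for i in 1 2; do python3 -m inch '[[1,0.3,0,0,0,0,0],[0,0,0,0,0,0,0],[0,0,0,0,0,0,0]]' >/dev/null; python3 p.py; done
```

```text
t 15.6 tcp [ 590.6 -240.   131.6] yaw 0.2744 tilt 0.221 roll -0.0008
toe [58.7 -0.2  0.1] org [-4.7 -0.  14.3] flange [-68.1   0.2  28.6] F(XYZ) [-1.5  -0.19 -2.9 ] M [ 0.027 -0.05   0.005] w 0.12
t 15.9 tcp [ 590.9 -239.9  131.7] yaw 0.2744 tilt 0.2225 roll -0.0007
toe [59.1 -0.3  0.1] org [-4.3 -0.1 14.4] flange [-67.7   0.2  28.7] F(XYZ) [-3.69 -0.64 -0.66] M [-0.072  0.574  0.115] w 0.125
```

```bash
for i in 1 2; do python3 -m inch '[[1,0.3,0,0,0,0,0],[0,0,0,0,0,0,0],[0,0,0,0,0,0,0]]' >/dev/null; python3 p.py; done
```

```text
t 16.2 tcp [ 592.2 -239.6  131.7] yaw 0.2744 tilt 0.2218 roll -0.0008
toe [60.4 -0.3  0.1] org [-3.  -0.1 14.4] flange [-66.4   0.2  28.7] F(XYZ) [-4.74 -0.95 -0.69] M [-0.089  0.881  0.126] w 0.123
t 16.5 tcp [ 593.3 -239.3  131.8] yaw 0.2744 tilt 0.2217 roll -0.0009
toe [61.5 -0.3  0.2] org [-1.9 -0.1 14.5] flange [-65.3   0.2  28.8] F(XYZ) [-4.73 -1.06 -0.32] M [-0.05   0.852  0.178] w 0.12
```

The toe meets the clamp at toe X ≈ 58.8, and the spring gives about 4.7 N. Mz and Fy suggest the left corner is leading, so I'll try a slight yaw and keep pushing.

```bash
python3 -m inch '[[0,0,0,0,0,0.006,0],[0,0,0,0,0,0.006,0],[0,0,0,0,0,0,0],[0,0,0,0,0,0,0]]' >/dev/null; python3 p.py;  python3 -m inch '[[1,0.3,0,0,0,0,0],[0,0,0,0,0,0,0],[0,0,0,0,0,0,0]]' >/dev/null; python3 p.py
```

```text
t 16.9 tcp [ 593.4 -239.6  131.7] yaw 0.2857 tilt 0.2214 roll -0.0016
toe [61.6  0.   0.2] org [-1.9 -0.5 14.4] flange [-65.3  -0.9  28.7] F(XYZ) [-4.57 -0.47 -0.55] M [-0.201  0.894 -0.046] w 0.123
t 17.2 tcp [ 594.1 -239.4  131.8] yaw 0.2857 tilt 0.2222 roll -0.0015
toe [62.2  0.   0.2] org [-1.2 -0.5 14.5] flange [-64.6  -1.   28.8] F(XYZ) [-5.87 -0.95  0.38] M [-0.211  1.088  0.051] w 0.124
```

```bash
for i in 1 2; do python3 -m inch '[[1,0.3,0,0,0,0,0],[0,0,0,0,0,0,0],[0,0,0,0,0,0,0]]' >/dev/null; python3 p.py; done
```

```text
t 17.5 tcp [ 594.9 -239.2  131.9] yaw 0.2857 tilt 0.2226 roll -0.0015
toe [63.   0.   0.2] org [-0.4 -0.4 14.6] flange [-63.7  -0.9  28.9] F(XYZ) [-6.24 -1.75 -0.75] M [-0.176  1.124  0.01 ] w 0.12
t 17.8 tcp [ 595.6 -238.9  131.9] yaw 0.2856 tilt 0.2232 roll -0.0014
toe [63.8  0.1  0.2] org [ 0.4 -0.4 14.6] flange [-62.9  -0.9  29. ] F(XYZ) [-6.33 -1.45  0.49] M [-1.98e-01  1.19e+00  1.00e-03] w 0.121
```

```bash
for i in 1 2; do python3 -m inch '[[1,0.3,0,0,0,0,0],[0,0,0,0,0,0,0],[0,0,0,0,0,0,0]]' >/dev/null; python3 p.py; done
```

```text
t 18.1 tcp [ 596.4 -238.7  131.9] yaw 0.2857 tilt 0.2238 roll -0.0013
toe [64.6  0.1  0.2] org [ 1.2 -0.4 14.6] flange [-62.2  -0.9  29. ] F(XYZ) [-7.25 -0.31  1.04] M [-0.259  1.271  0.067] w 0.121
t 18.4 tcp [ 597.2 -238.5  132. ] yaw 0.2857 tilt 0.2243 roll -0.0013
toe [65.4  0.1  0.2] org [ 2.  -0.4 14.7] flange [-61.3  -0.9  29.1] F(XYZ) [-7.31 -1.02  0.5 ] M [-0.231  1.403  0.039] w 0.123
```

```bash
python3 -m inch '[[1,0.3,0,0,0,0,0],[0,0,0,0,0,0,0],[0,0,0,0,0,0,0]]' >/dev/null; python3 p.py
```

```text
t 18.7 tcp [ 597.9 -238.3  132. ] yaw 0.2856 tilt 0.2248 roll -0.0012
toe [66.2  0.   0.2] org [ 2.8 -0.4 14.7] flange [-60.5  -0.9  29.2] F(XYZ) [-7.01 -0.53  0.75] M [-0.22   1.436  0.022] w 0.119
```

The clamp has given about 7.4 mm at 7.3 N, and the flange is clear of the lips. Now I'll swing the front down about the toe in steps.

```bash
for i in 1 2; do python3 -m inch '[[-0.5,-0.15,-1.75,0.0079,-0.0269,0,0],[0,0,0,0,0,0,0],[0,0,0,0,0,0,0]]' >/dev/null; python3 p.py; done
```

```text
t 19.0 tcp [ 597.3 -238.4  130.2] yaw 0.2855 tilt 0.1965 roll -0.0012
toe [66.3  0.1  0.2] org [ 2.5 -0.4 12.9] flange [-61.2  -0.9  25.6] F(XYZ) [-7.88 -1.4   0.27] M [-0.257  1.473 -0.03 ] w 0.118
t 19.3 tcp [ 596.9 -238.6  128.5] yaw 0.2855 tilt 0.1683 roll -0.0013
toe [66.5  0.   0.2] org [ 2.4 -0.5 11.1] flange [-61.7  -0.9  22. ] F(XYZ) [-8.58 -1.52  1.12] M [-0.207  1.55  -0.056] w 0.125
```

```bash
for i in 1 2; do python3 -m inch '[[-0.5,-0.15,-1.75,0.0079,-0.0269,0,0],[0,0,0,0,0,0,0],[0,0,0,0,0,0,0]]' >/dev/null; python3 p.py; done
```

```text
t 19.6 tcp [ 596.4 -238.7  126.7] yaw 0.2856 tilt 0.1401 roll -0.0014
toe [66.7  0.   0.2] org [ 2.3 -0.5  9.3] flange [-62.1  -0.9  18.3] F(XYZ) [-6.94 -1.83  0.48] M [-0.197  1.489 -0.061] w 0.123
t 19.9 tcp [ 596.  -238.9  124.9] yaw 0.2856 tilt 0.1119 roll -0.0013
toe [66.8  0.   0.1] org [ 2.2 -0.5  7.4] flange [-62.4  -1.   14.7] F(XYZ) [-7.54 -0.82  0.8 ] M [-0.226  1.464 -0.035] w 0.118
```

```bash
for i in 1 2; do python3 -m inch '[[-0.25,-0.07,-1.85,0.0079,-0.0269,0,0],[0,0,0,0,0,0,0],[0,0,0,0,0,0,0]]' >/dev/null; python3 p.py; done
```

```text
t 20.2 tcp [ 595.7 -239.   123.1] yaw 0.2857 tilt 0.0839 roll -0.0014
toe [67.   0.   0.1] org [ 2.2 -0.5  5.6] flange [-62.5  -1.   11. ] F(XYZ) [-8.16 -1.04  0.96] M [-0.221  1.464 -0.052] w 0.119
t 20.5 tcp [ 595.5 -239.1  121.3] yaw 0.2858 tilt 0.0558 roll -0.0014
toe [67.2  0.   0.1] org [ 2.3 -0.5  3.7] flange [-62.6  -1.    7.3] F(XYZ) [-8.27 -0.4   1.59] M [-0.133  1.565 -0.05 ] w 0.121
```

```bash
python3 -m inch '[[-0.2,-0.05,-1.85,0.0079,-0.0269,0,0],[0,0,0,0,0,0,0],[0,0,0,0,0,0,0]]' >/dev/null; python3 p.py
```

```text
t 20.8 tcp [ 595.3 -239.1  119.5] yaw 0.2858 tilt 0.0277 roll -0.0014
toe [67.4  0.   0.1] org [ 2.5 -0.5  1.9] flange [-62.5  -1.    3.7] F(XYZ) [-8.93 -1.15  1.71] M [-0.159  1.551 -0.041] w 0.12
```

```bash
python3 -m inch '[[-0.2,-0.05,-1.85,0.0079,-0.0269,0,0],[0,0,0,0,0,0,0],[0,0,0,0,0,0,0]]' >/dev/null; python3 p.py
```

```text
t 21.1 tcp [ 595.1 -239.2  117.7] yaw 0.2859 tilt -0.0005 roll -0.0015
toe [67.7 -0.   0.1] org [ 2.7 -0.5  0.1] flange [-62.3  -1.    0. ] F(XYZ) [-8.08 -1.29  1.6 ] M [-0.079  1.57  -0.024] w 0.122
```

```bash
python3 -m inch '[[0,0,-0.4,0,0,0,0],[0,0,0,0,0,0,0],[0,0,0,0,0,0,0]]' >/dev/null; python3 p.py
```

```text
t 21.4 tcp [ 595.1 -239.2  117.6] yaw 0.2862 tilt -0.0 roll -0.0015
toe [67.6  0.   0. ] org [ 2.6 -0.5  0. ] flange [-62.4  -1.1   0. ] F(XYZ) [-9.49 -0.7   3.05] M [-0.099  1.684 -0.056] w 0.125
```

It's flat with the flange below lip height. I'll now let the spring bring it forward under the lips.

```bash
for i in 1 2; do python3 -m inch '[[-0.96,-0.28,0,0,0,0,0],[-0.96,-0.28,0,0,0,0,0],[0,0,0,0,0,0,0],[0,0,0,0,0,0,0]]' >/dev/null; python3 p.py; done
```

```text
t 21.8 tcp [ 594.7 -239.3  117.6] yaw 0.2858 tilt -0.0033 roll -0.0021
toe [67.3 -0.1  0.2] org [ 2.3 -0.6 -0. ] flange [-62.7  -1.1  -0.2] F(XYZ) [-6.38 -1.82  1.24] M [-0.071  1.076 -0.049] w 0.123
t 22.2 tcp [ 593.4 -239.7  117.6] yaw 0.2862 tilt -0.0044 roll -0.0023
toe [65.9 -0.1  0.3] org [ 0.9 -0.6 -0. ] flange [-64.1  -1.1  -0.3] F(XYZ) [-4.71 -2.26  2.06] M [-0.141  1.052 -0.104] w 0.121
```

```bash
for i in 1 2; do python3 -m inch '[[-0.96,-0.28,0,0,0,0,0],[0,0,0,0,0,0,0],[0,0,0,0,0,0,0]]' >/dev/null; python3 p.py; done
```

```text
t 22.5 tcp [ 592.9 -239.9  117.6] yaw 0.2862 tilt -0.0053 roll -0.0024
toe [65.4 -0.   0.3] org [ 0.4 -0.6 -0. ] flange [-64.6  -1.1  -0.4] F(XYZ) [-3.65 -2.24  3.28] M [-0.255  0.787 -0.108] w 0.122
t 22.8 tcp [ 592.1 -240.1  117.6] yaw 0.2862 tilt -0.0057 roll -0.0025
toe [64.6 -0.   0.3] org [-0.4 -0.6 -0. ] flange [-65.4  -1.1  -0.4] F(XYZ) [-1.85 -2.59  4.36] M [-0.299  0.564 -0.124] w 0.122
```

```bash
for i in 1 2; do python3 -m inch '[[-0.96,-0.28,0.2,0,0,0,0],[0,0,0,0,0,0,0],[0,0,0,0,0,0,0]]' >/dev/null; python3 p.py; done
```

```text
t 23.1 tcp [ 590.9 -240.4  117.6] yaw 0.2862 tilt -0.0053 roll -0.0023
toe [63.3  0.   0.3] org [-1.7 -0.5 -0. ] flange [-66.7  -1.   -0.4] F(XYZ) [-2.71 -2.57  4.05] M [-0.436  0.481 -0.152] w 0.121
t 23.4 tcp [ 589.8 -240.5  117.5] yaw 0.2862 tilt -0.0049 roll -0.0019
toe [62.2  0.2  0.2] org [-2.8 -0.3 -0.1] flange [-67.8  -0.8  -0.4] F(XYZ) [-0.92 -3.23  4.33] M [-0.499  0.28  -0.087] w 0.123
```

```bash
python3 -m inch '[[-0.96,-0.28,0,0,0,0,0],[0,0,0,0,0,0,0],[0,0,0,0,0,0,0]]' >/dev/null; python3 p.py
```

```text
t 23.7 tcp [ 589.7 -240.5  117.6] yaw 0.2861 tilt -0.0068 roll -0.0023
toe [62.2  0.2  0.4] org [-2.8 -0.3 -0. ] flange [-67.8  -0.9  -0.5] F(XYZ) [ 4.67 -3.75  2.02] M [-0.57  -0.412 -0.089] w 0.12
```

The tray has met the front stop at org X ≈ −2.8, and Fx has changed sign. I'll relax the push, open the gripper and lift away.

```bash
python3 -m inch '[[0.9,0,0.2,0,0,0,0],[0.2,-0.7,0.2,0,0,0,0],[0,0,0,0,0,0,0],[0,0,0,0,0,0,0]]' >/dev/null; python3 p.py
python3 -m inch '[[0,0,0,0,0,0,0.2],[0,0,0,0,0,0,0.3],[0,0,0,0,0,0,0.4],[0,0,0,0,0,0,0.6],[0,0,0,0,0,0,1],[0,0,0,0,0,0,1],[0,0,0,0,0,0,1],[0,0,0,0,0,0,1]]' 40; python3 p.py
```

```text
t 24.1 tcp [ 589.6 -240.5  117.6] yaw 0.2861 tilt -0.0046 roll -0.0001
toe [62.1  0.3  0.3] org [-2.9 -0.3 -0. ] flange [-67.9  -0.8  -0.3] F(XYZ) [ 3.22 -0.7   1.98] M [-0.126 -0.528 -0.111] w 0.121
clock: 24.9
ee_pos: [0.5894, -0.2413, 0.1177]
tcp_rot: [0.002, 0.599, 0.801, 0.001]
wrist_force: [-0.9, -0.2, -0.3]
gripper_width: 0.999
t 24.9 tcp [ 589.4 -241.3  117.7] yaw 0.2863 tilt -0.004 roll -0.0012
toe [61.7 -0.4  0.4] org [-3.3 -1.   0.1] flange [-68.3  -1.5  -0.1] F(XYZ) [-0.9   0.06 -0.31] M [-0.019  0.042  0.048] w 0.999
```

Released with no forces left. I'll raise straight up and away to the side, then look.

```bash
python3 -m inch '[[0,0,5,0,0,0,1],[0,0,15,0,0,0,1],[0,0,30,0,0,0,1],[0,0,40,0,0,0,1],[0,0,40,0,0,0,1],[-15,10,25,0,0,0,1],[-30,30,0,0,0,0,1],[-35,35,0,0,0,0,1],[-35,35,0,0,0,0,1],[-35,35,0,0,0,0,1]]' 
python3 -m inch '[[-30,40,0,0,0,0,1],[-20,40,0,0,0,0,1],[0,40,0,0,0,0,1],[0,20,0,0,0,0,1],[0,0,0,0,0,0,1]]'
python3 - <<'E'
from h import *
g=grab("scene","pics/s5.png")["image"]; t=grab("top","pics/t5.png")["image"]
X=np.array([np.cos(.286),np.sin(.286)]); S=np.array([.592,-.238])-3*X/1000
def cr(im,n,c,k):
    a=cv2.resize(im[c[1]:c[3],c[0]:c[2]],None,fx=k,fy=k,interpolation=cv2.INTER_CUBIC)
    b=[(-65,-43,5),(65,-32,5),(65,32,5),(-65,43,5),(0,-38,70),(0,38,70)]
    for q in (px(n,pose_pts(S,.286,b,.105))-c[:2]+.5)*k: cv2.circle(a,tuple(np.int32(q)),1,(0,0,255),-1)
    return a
a=cr(g,"scene",(175,200,310,330),3.3); b=cr(t,"top",(345,150,440,265),3.7)
h=np.zeros((max(a.shape[0],b.shape[0]),a.shape[1]+b.shape[1],3),np.uint8);h[:a.shape[0],:a.shape[1]]=a;h[:b.shape[0],a.shape[1]:]=b
print(h.shape);cv2.imwrite("pics/c8.png",h)
cv2.imwrite("pics/full.png",np.vstack([cv2.resize(g,(480,300)),cv2.resize(t,(480,300))]))
E
```

```text
clock: 25.9
ee_pos: [0.4383, -0.0953, 0.2742]
tcp_rot: [0.003, 0.599, 0.801, 0.002]
wrist_force: [0.5, 0.6, 1.4]
gripper_width: 1.002
clock: 26.4
ee_pos: [0.3895, 0.0458, 0.2744]
tcp_rot: [0.003, 0.597, 0.802, 0.002]
wrist_force: [0.2, -0.4, -0.1]
gripper_width: 1.002
(429, 798, 3)
```

View pics/c8.png

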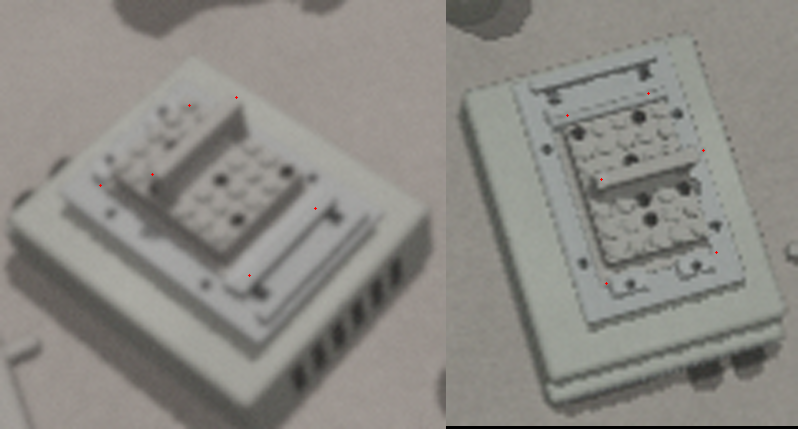

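View pics/full.png

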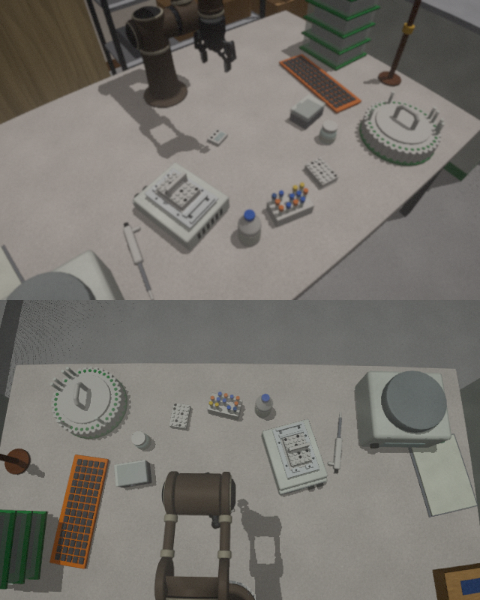

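The tray lies flat and square. In c8 the toe is under the clamp lip at (250–315,210–275), the flange edge meets the claws near (630–700,270–285), and the bystanders are where they were. Handing in.

```bash
python3 -c "
from rig import manip; manip.job_done()"
```

```text
the job is handed in; nothing more can be done
```

The tray is on the shaker, flat and square, and I've handed the job in at about 26.5 s of the 72 s allowed.

**How it went in:** I tilted the tray 0.22 rad, front up, and touched the toe down on the platform with about 5 N. I slid the toe under the clamp lip and pushed the spring back about 7.5 mm, which took 7–9.5 N. I then swung the front down past the lips, and the spring brought the tray forward against the front stop at about 5 N. The highest force I read on the shaker was about 10 N, against the 25 N limit.

**Last checks:**
- **Forces:** after letting go, the wrist read close to zero.
- **Seating:** in the last pictures the toe is under the clamp lip and the flange is under both front lips.
- **Position:** the modelled outline matches within a few pixels, so the sideways position is only known to about 2 mm.
- **Bystanders:** the other things on the bench look unmoved, and the arm is clear of everything.

**What disagreed:**
- **First grasp:** it closed on air. The cameras showed the real fingertips about 36 mm short of the reported tool point. I corrected for that and the second grasp held. The tray had not visibly moved.
- **Yaw slip:** I also turned the tray about 0.06 rad too far on the way over, and corrected it before it touched anything.
- **Platform position:** by feel, the platform is about 3 mm nearer the robot than my estimate from the pictures.

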